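# Fit the lift-off lever to the filing jig's splined cam shaft and clamp the bar

## Task

The filing jig's lever is lying loose on the bench. Put it on the jig's upright splined shaft, finding the splines by feel with light pressure and never forcing them, until the hub is fully home on its shoulder; then swing it anticlockwise (seen from above) until the cam holds the brass bar firmly against the fence, without cranking so hard that the bar is bruised. Leave the lever on the shaft with its knob on the side away from the bar's overhanging end, where the file will work, and leave the tools lying around undisturbed.

Things in the scene. Friction and masses are not known exactly. Their poses are not given: they have to be found in the camera images.
- jig: Filing jig screwed to the bench: grey base plate 100 x 124 x 12 mm. Origin: at bench height on the axis of the upright cam shaft; plate spans x -40..60, y -52..72 mm. z is up; y runs along fence and bar, whose overhanging end points to -y. Apart from the shaft nothing on it is higher than 28 mm.
- shaft_top (a point): On the shaft's axis at the upper ends of the splines, 54 mm above the bench; axes as the jig's (they do not turn with the shaft). Six equal splines 60 degrees apart, 5 mm wide, 26 mm across tips, 19 mm core, run 20 mm down from here; above it a plain pilot 19 mm across for 4 mm, then tapering to 11 mm at 10 mm. The shaft's angle varies and is not measured.
- shaft_seat (a point): On the shaft's axis at the top of its round shoulder (35 mm across), 34 mm above the bench, where the hub seats. Shaft friction of about 0.15 N m keeps it in place. Turned anticlockwise by 0.2 to 1.3 rad (it varies) the eccentric cam below meets the bar; its plastic tyre yields: about 10 N on the bar 0.04 rad later, 30 N after 0.12 rad (torque up by some 0.15 N m), 60 N after 0.28 rad.
- fence: Steel fence of the jig, 18 x 98 x 16 mm, fixed to it; same origin and axes as the jig. Its face, which the bar is clamped against, is at jig x 33.5 mm and looks to -x; top at z 28 mm.
- bar: Loose brass bar, 14 x 116 x 14 mm, on the base plate (underside at z 12 mm) between cam and fence, along jig y. Origin: centre of its underside. Its -y end overhangs the jig. It starts about 1 mm off the fence; a dowel stops its other end. Some 25 N against the fence holds it well; over 80 N bruises it. Let go, the cam stays put by friction.
- lever: Loose steel lever lying flat on the bench, about 0.16 kg. Origin: centre of the hub's underside, on the axis of its through bore; z up. Hub 24 mm high, 36 mm across two flats (28 mm long) facing +y and -y. The arm leaves it towards +x at mid height (16 mm wide, 12 mm high, from x 46 mm an 11 mm round rod). Origin is 34 mm above the bench when home, 53.5 mm when on the splines' ends.
- lever_bore (a point): Middle of the hub's bore, 12 mm above its underside; axes as the lever's. Six spline slots 6.8 mm wide (the splines are 5 mm), one along the lever's +x, 20 mm between opposite ribs: it goes on in six positions 60 degrees apart, with about 0.08 rad of play either way. Until it is home, more than 50 N between lever and jig counts as forcing the splines.
- lever_knob (a point): Centre of the lever's black ball knob, 24 mm across, 95 mm from the bore's axis along the lever's +x, 12 mm above the hub's underside.
- flat_file: Needle file with a grey handle, 10 x 183 x 10 mm, lying in front of the jig; bystander. Origin: centre of its underside.
- tweezers_1: Steel tweezers, 13 x 150 x 9 mm, lying flat behind the lever; bystander. Origin: centre of the underside.
- ring_clamp: Wooden ring clamp, 28 x 133 x 25 mm, lying on the bench; bystander. Origin: centre of its underside.

How it is judged:
On the way, in this order (a step that is already met when the one before it is completed fails the run):
1. the lever's hub is fully home on the splines, the bar not yet clamped (z of lever in the frame of jig below 0.0365 m and horizontal distance between lever and shaft_top below 0.003 m and angle between lever's own z axis and vertical below 0.07 rad and contact force between bar and fence below 6 N), for 0.2 s.
2. the cam presses the bar against the fence (contact force between bar and fence above 10 N), for 0.2 s.
At the end, for the whole second after the job is handed in: Lever at rest on the shaft, hub home (within 2.5 mm of the shoulder, 3 mm of the axis, 4 degrees of upright); bar pressed to the fence with over 8 N, along it within 2 degrees, bar centre at jig y -20 to +10 mm; knob on the jig's +y half, away from the overhanging end (z of lever in the frame of jig below 0.0365 m and horizontal distance between lever and shaft_top below 0.003 m and angle between lever's own z axis and vertical below 0.07 rad and contact force between bar and fence above 8 N and y of lever_knob in the frame of jig above 0 m and angle between the y axis of bar and the y axis of jig, either way round below 0.04 rad and y of bar in the frame of jig between -0.02 and 0.01 m and linear speed of lever below 0.02 m/s); the robot touches nothing.
It fails at once if the splines are forced: more than 50 N between lever and jig before the hub is home (contact force between lever and jig above 50 N and z of lever in the frame of jig above 0.0385 m).
It fails at once if the bar is bruised: pressed against the fence with more than 80 N (contact force between bar and fence above 80 N).
It fails at once if the flat file is shifted by more than 40 mm (distance of flat_file from where it was at the start of the episode above 0.04 m).
It fails at once if the tweezers 1 is shifted by more than 40 mm (distance of tweezers_1 from where it was at the start of the episode above 0.04 m).
It fails at once if the ring clamp is shifted by more than 40 mm (distance of ring_clamp from where it was at the start of the episode above 0.04 m).
It also fails if it takes over 72 s, if anything falls off the work surface, if the arm or the gripper's body presses on something with over 40 N, if the wrist force passes 120 N, or if a joint passes its speed limit or range.

## Robot

A 6-joint arm with a two-finger parallel gripper is mounted at the origin on a cart in front of the work surface, level with it; the furniture and walls round the work are solid. World frame = base frame: x ahead of the robot, y to its left, z up, the work surface at z = 0. Lengths are in m, angles in rad, forces in N, time in s.
With the tool pointing down it reaches from about 0.35 to 0.875 m from the base axis. Payload 15.5 kg.
Tool frame: the origin (TCP) lies on the centre line of the jaws, within the pads' length; the fingertips stand 25 mm ahead of it and the grasp point (between the pads) lies 6 mm ahead of it; z points along the fingers, y is the line along which they close (so a half turn about z gives the same grasp; the last joint's range is limited). The gripper opens to 85 mm and grips with 20 to 120 N. Pads are 22 mm wide; open, the fingers measure 114 mm over their backs; the gripper's body (76 mm by 85 mm) begins 54 mm behind the grasp point. The pads swing forward as they close: fully open they stand 13 mm farther back than shut.
Start: joints at [-0.096, 0.494, 1.345, -0, 1.302, -0.096], TCP at [0.625, 0, 0.256] pointing down, gripper open.
Joint ranges: [-2.91, 2.91], [-0.82, 2.16], [0.22, 2.67], [-1.22, 4.37], [0.12, 2.79], [-3.08, 3.08]. Speed limits (rad/s): [1.89, 1.89, 2.57, 3.01, 3.01, 3.01].

## Interface

Orientations are given as [roll, pitch, yaw] about the fixed x, y, z axes, in that order (R = Rz(yaw) Ry(pitch) Rx(roll)).
In Python, from bench import get_obs, read_camera, job_done, recognise, masks_of, spot_point gives the robot as it stands.
- The arm moves only by the tool move_arm, never from a script. Its argument "commands" is a list of rows, each an object of numbers: "tx", "ty", "tz": the shift along the tool's x, y, z scaled (see below); "rx", "ry", "rz": the turn, a rotation vector about the tool's x, y, z scaled (see below). A call has 1 to 20 rows; each row is the pose to reach, as a shift and turn from the pose commanded when the call began, along the tool's axes at that moment; what a row does not reach only later rows make up. The controller multiplies each number of a shift by 0.25 m and each number of a turn by pi/2 rad. A row lasts 1/8 s, in which the tool goes at most 62.5 mm and 10.7 degrees, less where a joint would pass 70% of its speed; a pose out of reach is approached as far as the arm can. A call with a number of a shift or a turn outside -1 to 1 is refused whole. A call with a gripper value outside its range is refused whole. "gripper" is the closure, from -1 (fully open) to 1 (shut), set as the call begins (left out, the last holds). The fingers move at their own pace and stop on an object; the grip force is fixed at half the most. Time passes only in rows, so rows that repeat a pose let the fingers close. It gives the time, the measured TCP pose, the force, the opening and the grip force at its end, in the units of the state.
- get_obs(): the state, without advancing time (a new reading comes with each control period).
- read_camera(name): name is "scene" or "side" or "wrist"; returns a dict with "img" (400x640x3 uint8, blue, green, red), "camera_matrix" (3x3 intrinsics, pixels), "extrinsics" (4x4, takes a point from camera to world coordinates). Camera axes: x right, y down, z forward; pixel columns grow to the right and rows downward; lengths in m; the calibration is good to about 2 mm. A picture is of the moment at which its call begins. There is no depth.
- job_done(): hands the job in; it is judged then, once.
Trained networks look in a picture, given as the dict that the camera call returned (one of the last four; its "shot" number tells which), for a name from the list of things; names that differ only in an ending like _2 or _b are one class to them, and where a whole thing is asked for, a point or a joint stands for the part that bears it (a point fixed in the world has none). Each returns a list of dicts, best first, with "p" (0 to 1); they miss things now and then, are a little off and sometimes report something else, mostly with a low value. They report only what shows in the picture. A call takes as long as a camera call.
- recognise(target, picture): "rect" ([left, top, width, height] in pixels, round what is visible of it).
- masks_of(target, picture): "pixels" (400x640 bool, what is visible of it) and "rect" ([left, top, width, height] in pixels, round what is visible of it).
- spot_point(target, picture): "point" ([column, row] in pixels: a listed point, or the origin of a listed thing).
The state is a dict: "t": time; "joints": joint angles; "joint_vel": joint speeds; "joint_torque": joint torques, N m; "eef_pos": TCP position; "tool_rot": TCP orientation; "force": force on the tool from outside, world axes, zero at the start; "torque": the same for the moment, N m; "grip_width": finger opening in m; "finger_force": force on a finger pad.
Only numpy, scipy, OpenCV 4.12 (cv2) and the standard library are available. Lean on these libraries where they do the work, as an engineer would, in place of code of your own. Each camera call takes 0.05 s, during which the arm holds its last target. There are 200 camera calls.

## Working session

There is one attempt and no reset: what is moved stays moved. The work goes in short steps, Python scripts to look and compute and a tool call to move; the robot and the scene stay as the last step left them, time stands still between calls to the robot, and variables do not carry over. Pictures are saved under pics/ and viewed, at most 10 in all, crops included, and the job is handed in when it is done.

Besides the shell and the picture viewer there is one more tool, called as name(argument=value, ...), one argument or row to a line, values as JSON. move_arm: Moves the arm, as the interface text tells. Shifts and turns lie within -1 to 1; 1 stands for 0.25 m of shift or pi/2 rad of turn. Its arguments: {"type":"object","properties":{"commands":{"type":"array"},"gripper":{"type":"number"}},"required":["commands"]}

```bash
mkdir -p pics; cat > h.py <<'E'
import numpy as np, cv2
from bench import *
from scipy.spatial.transform import Rotation as R
def ray(pic,p):
    K=pic["camera_matrix"];T=np.array(pic["extrinsics"])
    d=T[:3,:3]@np.linalg.inv(K)@np.array([p[0],p[1],1.]);return T[:3,3],d
def at(pic,p,z):
    o,d=ray(pic,p);return o+d*(z-o[2])/d[2]
def proj(pic,X):
    T=np.linalg.inv(np.array(pic["extrinsics"]));c=T[:3,:3]@np.array(X)+T[:3,3];u=pic["camera_matrix"]@c;return u[:2]/u[2]
def tri(obs):
    A=np.zeros((3,3));b=np.zeros(3)
    for pic,p in obs:
        o,d=ray(pic,p);d=d/np.linalg.norm(d);M=np.eye(3)-np.outer(d,d);A+=M;b+=M@o
    return np.linalg.solve(A,b)
E
cat > a.py <<'E'
from h import *
np.set_printoptions(precision=4,suppress=True)
P={n:read_camera(n) for n in("scene","side","wrist")}
zs=dict(jig=0,shaft_top=.054,shaft_seat=.034,bar=.012,lever=0,lever_bore=.012,lever_knob=.012,flat_file=0,tweezers_1=0,ring_clamp=0)
for k,z in zs.items():
    for n in P:
        r=spot_point(k,P[n])
        if r: print(k,n,round(r[0]["p"],2),np.round(r[0]["point"],1),at(P[n],r[0]["point"],z))
for n in P: cv2.imwrite(f"pics/{n}0.png",P[n]["img"])
cv2.imwrite("pics/all0.png",np.vstack([cv2.resize(P[n]["img"],(480,300)) for n in("scene","wrist")]))
print(get_obs())
E
python3 a.py
```

```text
jig scene 0.89 [392.4 269.9] [0.5357 0.0407 0.    ]
jig side 0.77 [328.1 185.3] [0.5323 0.0422 0.    ]
jig wrist 0.79 [237.9 131.9] [0.5369 0.0437 0.    ]
shaft_top scene 0.83 [396.5 248.6] [0.5377 0.0404 0.054 ]
shaft_top side 0.92 [329.5 166.8] [0.5326 0.0364 0.054 ]
shaft_top wrist 0.96 [226.1 140.8] [0.5374 0.0406 0.054 ]
shaft_seat scene 0.88 [392.9 254.1] [0.5373 0.047  0.034 ]
shaft_seat side 0.6 [325.7 175.2] [0.5373 0.0495 0.034 ]
bar scene 0.83 [406.3 266.6] [0.5539 0.0273 0.012 ]
bar side 0.61 [329.  165.1] [ 0.5664 -0.0441  0.012 ]
bar wrist 0.82 [258.5 148.1] [0.5613 0.0272 0.012 ]
lever scene 0.93 [326.7 195.1] [0.5338 0.266  0.    ]
lever side 0.97 [291.6 229.1] [0.5321 0.2587 0.    ]
lever_bore scene 0.82 [324.2 192.5] [0.5266 0.2637 0.012 ]
lever_bore side 0.66 [293.3 225.2] [0.5279 0.2579 0.012 ]
lever_knob scene 0.75 [294.5 172.7] [0.5033 0.3494 0.012 ]
lever_knob side 0.83 [280.4 254.3] [0.5062 0.3596 0.012 ]
flat_file scene 0.9 [332.8 309.7] [0.4039 0.0209 0.    ]
flat_file side 0.64 [376.3 192. ] [0.4038 0.0181 0.    ]
flat_file wrist 0.83 [122.3 152.6] [0.4016 0.0204 0.    ]
tweezers_1 scene 0.77 [388.4 191.1] [0.6502 0.2141 0.    ]
tweezers_1 side 0.45 [255.8 211. ] [0.6445 0.2313 0.    ]
ring_clamp scene 0.78 [214.2 189.7] [0.34   0.3952 0.    ]
ring_clamp side 0.84 [352.9 293.3] [0.3346 0.388  0.    ]
{'t': 1.65, 'joints': array([-0.0955,  0.4936,  1.3455, -0.    ,  1.3025, -0.0955]), 'joint_vel': array([ 0.0008, -0.0005,  0.0007,  0.0004,  0.0003,  0.0018]), 'joint_torque': array([  0.0019, -88.1993, -38.4261,   0.0002,   0.0011,   0.    ]), 'eef_pos': array([ 0.625 , -0.    ,  0.2563]), 'tool_rot': array([3.1416, 0.    , 1.5708]), 'force': array([0.3991, 0.5632, 0.4418]), 'torque': array([-0.0666,  0.0067,  0.0336]), 'finger_force': 0.0, 'grip_width': 0.08489344615673503}
```

View pics/all0.png

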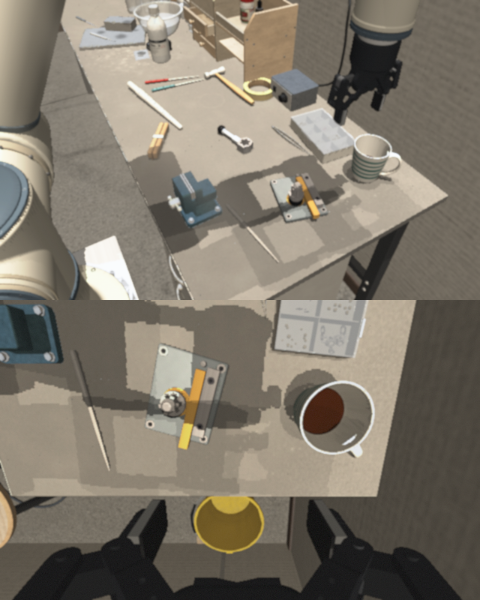

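```bash
python3 - <<'E'
from h import *
np.set_printoptions(precision=4,suppress=True)
p=read_camera("wrist");print(p["extrinsics"],p["camera_matrix"],at(p,(320,200),0))
m=masks_of("bar",p);print([x["p"] for x in m]);ys,xs=np.nonzero(m[0]["pixels"]);pts=np.array([at(p,q,.026)[:2] for q in zip(xs,ys)])
print(cv2.minAreaRect(pts.astype(np.float32)))
E
```

```text
[[ 1.     -0.0013  0.0009  0.6251]
 [-0.001  -0.9493 -0.3145  0.0813]
 [ 0.0012  0.3145 -0.9493  0.3749]
 [ 0.      0.      0.      1.    ]] [[324.4022   0.     315.748 ]
 [  0.     324.4022 204.2857]
 [  0.       0.       1.    ]] [ 0.6306 -0.0374  0.    ]
[0.73]
((0.5596936345100403, 0.029591452330350876), (0.11670015752315521, 0.015703223645687103), 73.708740234375)
```

move_arm(
  commands=[
    {"tx": 0.07, "ty": -0.17, "tz": 0.19},
    {"tx": 0.14, "ty": -0.35, "tz": 0.385},
    {"tx": 0.14, "ty": -0.35, "tz": 0.385},
    {"tx": 0.14, "ty": -0.35, "tz": 0.385},
    {"tx": 0.14, "ty": -0.35, "tz": 0.385},
  ],
)

```text
invalid input at $.commands[0]: expected keys tx, ty, tz, rx, ry, rz
```

```bash
python3 - <<'E'
from h import *
np.set_printoptions(precision=4,suppress=True)
p=read_camera("wrist");print(get_obs()["eef_pos"])
for k,z in dict(shaft_top=.054,shaft_seat=.034,bar=.012,jig=0).items():
    for r in spot_point(k,p)[:1]: print(k,r["p"],r["point"],at(p,r["point"],z))
m=masks_of("bar",p);ys,xs=np.nonzero(m[0]["pixels"]);pts=np.array([at(p,q,.026)[:2] for q in zip(xs,ys)])
print(cv2.minAreaRect(pts.astype(np.float32)))
c=spot_point("shaft_top",p)[0]["point"];c=np.int32(c)
# rectify the z=.054 plane, 0.15 mm/px, up=+y
s=.00015;O=at(p,c,.054)
q=np.float32([proj(p,[O[0]+a*.03,O[1]+b*.03,.054]) for a,b in((-1,1),(1,1),(1,-1),(-1,-1))])
H=cv2.getPerspectiveTransform(q,np.float32([[0,0],[400,0],[400,400],[0,400]]))
w=cv2.warpPerspective(p["img"],H,(400,400),flags=cv2.INTER_CUBIC)
cv2.imwrite("pics/s1.png",np.hstack([w,cv2.resize(p["img"][max(0,c[1]-100):c[1]+100,c[0]-100:c[0]+100],(400,400))]))
E
```

```text
[0.625  0.     0.2563]
shaft_top 0.56 [223.8, 138.8] [0.5357 0.0425 0.054 ]
shaft_seat 0.87 [229.6, 140.7] [0.536  0.0381 0.034 ]
bar 0.56 [258.3, 145.7] [0.5617 0.0298 0.012 ]
jig 0.88 [234.4, 130.7] [0.5335 0.045  0.    ]
((0.5594368577003479, 0.02947220951318741), (0.1163073405623436, 0.015890931710600853), 73.89985656738281)
```

View pics/s1.png

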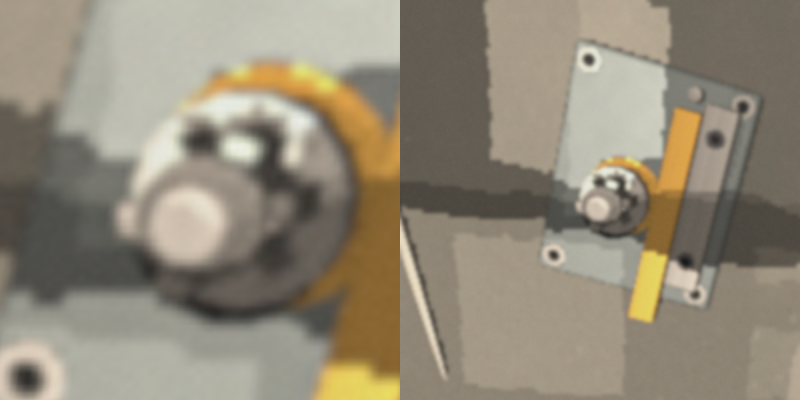

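The far view shows the jig with bar to its right, overhang towards image-bottom, shaft at (600,200) in the right panel; the splines are not resolved yet. Rows need all six keys; moving closer.

move_arm(
  commands=[
    {"tx": 0.07, "ty": -0.17, "tz": 0.19, "rx": 0, "ry": 0, "rz": 0},
    {"tx": 0.14, "ty": -0.35, "tz": 0.385, "rx": 0, "ry": 0, "rz": 0},
    {"tx": 0.14, "ty": -0.35, "tz": 0.385, "rx": 0, "ry": 0, "rz": 0},
    {"tx": 0.14, "ty": -0.35, "tz": 0.385, "rx": 0, "ry": 0, "rz": 0},
    {"tx": 0.14, "ty": -0.35, "tz": 0.385, "rx": 0, "ry": 0, "rz": 0},
  ],
)

```text
t: 2.72
eef_pos: [0.5394, 0.0346, 0.1611]
tool_rot: [3.139, 0.0, 1.571]
force: [-0.4, -0.0, 0.2]
grip_width: 0.0852
finger_force: 0.0
```

```bash
cat > s.py <<'E'
from h import *
import sys
np.set_printoptions(precision=4,suppress=True)
p=read_camera("wrist");print(get_obs()["eef_pos"])
for k,z in dict(shaft_top=.054,shaft_seat=.034,bar=.012,jig=0).items():
    for r in spot_point(k,p)[:1]: print(k,r["p"],r["point"],at(p,r["point"],z))
m=masks_of("bar",p);ys,xs=np.nonzero(m[0]["pixels"]);pts=np.array([at(p,q,.026)[:2] for q in zip(xs,ys)])
print(cv2.minAreaRect(pts.astype(np.float32)))
c=spot_point("shaft_top",p)[0]["point"]
O=at(p,c,.054)
q=np.float32([proj(p,[O[0]+a*.025,O[1]+b*.025,.054]) for a,b in((-1,1),(1,1),(1,-1),(-1,-1))])
H=cv2.getPerspectiveTransform(q,np.float32([[0,0],[500,0],[500,500],[0,500]]))
w=cv2.warpPerspective(p["img"],H,(500,500),flags=cv2.INTER_CUBIC)
cv2.imwrite(sys.argv[1],w)
E
python3 s.py pics/s2.png
```

```text
[0.5392 0.0346 0.161 ]
shaft_top 0.72 [310.4, 203.2] [0.5361 0.042  0.054 ]
shaft_seat 0.94 [311.1, 197.7] [0.5364 0.04   0.034 ]
bar 0.69 [338.9, 201.6] [0.5603 0.0296 0.012 ]
jig 0.56 [308.9, 184.2] [0.5342 0.0421 0.    ]
((0.5585553646087646, 0.0300554558634758), (0.11648296564817429, 0.01673079840838909), 74.06849670410156)
```

View pics/s2.png

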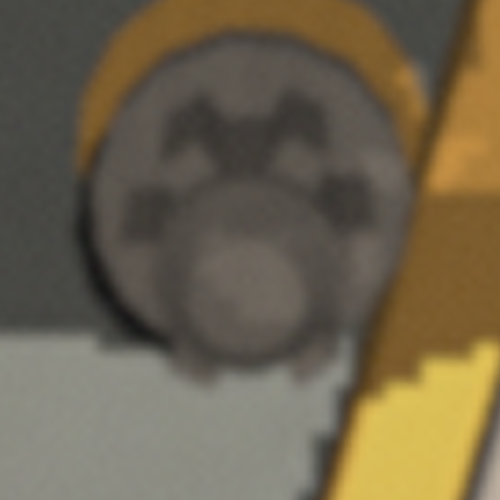

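move_arm(
  commands=[
    {"tx": 0.2, "ty": -0.01, "tz": 0, "rx": 0, "ry": 0, "rz": -0.03},
    {"tx": 0.4, "ty": -0.02, "tz": 0, "rx": 0, "ry": 0, "rz": -0.07},
    {"tx": 0.6, "ty": -0.03, "tz": 0, "rx": 0, "ry": 0, "rz": -0.1},
    {"tx": 0.8, "ty": -0.04, "tz": 0, "rx": 0, "ry": 0, "rz": -0.144},
    {"tx": 0.88, "ty": -0.048, "tz": 0, "rx": 0, "ry": 0, "rz": -0.144},
    {"tx": 0.88, "ty": -0.048, "tz": 0, "rx": 0, "ry": 0, "rz": -0.144},
    {"tx": 0.88, "ty": -0.048, "tz": 0, "rx": 0, "ry": 0, "rz": -0.144},
  ],
)

```text
t: 3.95
eef_pos: [0.5256, 0.2539, 0.16]
tool_rot: [-3.141, 0.0, 1.796]
force: [-0.6, -0.4, 0.3]
grip_width: 0.0851
finger_force: 0.0
```

```bash
cat > l.py <<'E'
from h import *
np.set_printoptions(precision=4,suppress=True)
p=read_camera("wrist");o=get_obs();print(o["eef_pos"],o["tool_rot"])
g={}
for k,z in dict(lever=0,lever_bore=.012,lever_knob=.012).items():
    for r in spot_point(k,p)[:1]: g[k]=at(p,r["point"],z);print(k,r["p"],r["point"],g[k])
m=masks_of("lever",p);M=m[0]["pixels"];ys,xs=np.nonzero(M);P=np.array([at(p,q,.02)[:2] for q in zip(xs,ys)])
d=g["lever_knob"]-g["lever_bore"];print(np.degrees(np.arctan2(d[1],d[0])),np.hypot(d[0],d[1]))
print(cv2.minAreaRect(P.astype(np.float32)))
x,y,w,h=map(int,m[0]["rect"]);cv2.imwrite("pics/l1.png",cv2.resize(p["img"][max(0,y-20):y+h+20,max(0,x-40):x+w+40],None,fx=3,fy=3))
E
python3 l.py
```

```text
[0.5257 0.2537 0.16  ] [-3.1413  0.0003  1.7954]
lever 0.68 [320.2, 190.7] [0.5295 0.2565 0.    ]
lever_bore 0.79 [321.4, 191.8] [0.5298 0.259  0.012 ]
lever_knob 0.81 [316.3, 73.6] [0.5046 0.3496 0.012 ]
105.52925565209298 0.09400301303538727
((0.516825258731842, 0.30061566829681396), (0.035434823483228683, 0.12526939809322357), 14.18988037109375)
```

View pics/l1.png

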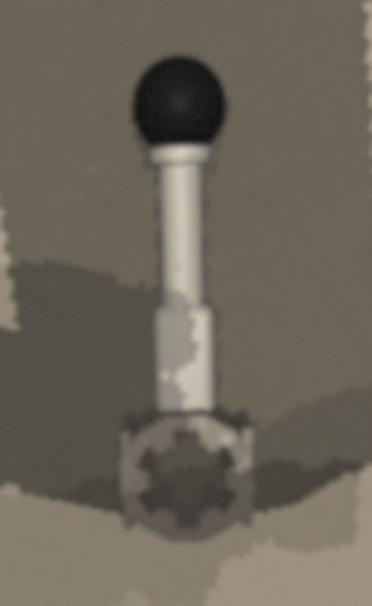

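move_arm(
  commands=[
    {"tx": 0.014, "ty": 0.02, "tz": 0.15, "rx": 0, "ry": 0, "rz": -0.023},
    {"tx": 0.014, "ty": 0.02, "tz": 0.35, "rx": 0, "ry": 0, "rz": -0.023},
    {"tx": 0.014, "ty": 0.02, "tz": 0.5, "rx": 0, "ry": 0, "rz": -0.023},
    {"tx": 0.014, "ty": 0.02, "tz": 0.536, "rx": 0, "ry": 0, "rz": -0.023},
    {"tx": 0.014, "ty": 0.02, "tz": 0.536, "rx": 0, "ry": 0, "rz": -0.023},
    {"tx": 0.014, "ty": 0.02, "tz": 0.536, "rx": 0, "ry": 0, "rz": -0.023},
  ],
)

```text
t: 4.95
eef_pos: [0.5305, 0.2598, 0.0276]
tool_rot: [3.139, -0.0, 1.833]
force: [1.0, 1.4, 0.2]
grip_width: 0.0854
finger_force: 0.0
```

move_arm(
  gripper=1,
  commands=[
    {"tx": 0, "ty": 0, "tz": 0, "rx": 0, "ry": 0, "rz": 0},
    {"tx": 0, "ty": 0, "tz": 0, "rx": 0, "ry": 0, "rz": 0},
    {"tx": 0, "ty": 0, "tz": 0, "rx": 0, "ry": 0, "rz": 0},
    {"tx": 0, "ty": 0, "tz": 0, "rx": 0, "ry": 0, "rz": 0},
    {"tx": 0, "ty": 0, "tz": 0, "rx": 0, "ry": 0, "rz": 0},
    {"tx": 0, "ty": 0, "tz": 0, "rx": 0, "ry": 0, "rz": 0},
    {"tx": 0, "ty": 0, "tz": 0, "rx": 0, "ry": 0, "rz": 0},
    {"tx": 0, "ty": 0, "tz": 0, "rx": 0, "ry": 0, "rz": 0},
  ],
)

```text
t: 5.95
eef_pos: [0.5297, 0.2596, 0.0266]
tool_rot: [3.141, -0.0, 1.833]
force: [-1.2, -1.5, 9.9]
grip_width: 0.0348
finger_force: 59.2
```

move_arm(
  commands=[
    {"tx": 0, "ty": 0, "tz": -0.1, "rx": 0, "ry": 0, "rz": 0},
    {"tx": 0, "ty": 0, "tz": -0.3, "rx": 0, "ry": 0, "rz": 0},
    {"tx": 0, "ty": 0, "tz": -0.5, "rx": 0, "ry": 0, "rz": 0},
    {"tx": 0, "ty": 0, "tz": -0.52, "rx": 0, "ry": 0, "rz": 0},
    {"tx": 0, "ty": 0, "tz": -0.52, "rx": 0, "ry": 0, "rz": 0},
    {"tx": 0, "ty": 0, "tz": -0.52, "rx": 0, "ry": 0, "rz": 0},
  ],
)

```text
t: 6.7
eef_pos: [0.5288, 0.2592, 0.1546]
tool_rot: [-3.139, 0.0, 1.833]
force: [1.1, 0.7, -1.3]
grip_width: 0.0351
finger_force: 61.0
```

```bash
python3 - <<'E'
from h import *
np.set_printoptions(precision=4,suppress=True)
P={n:read_camera(n) for n in("wrist","scene","side")};o=get_obs();e=o["eef_pos"];print(e,o["tool_rot"],o["force"],o["torque"],o["grip_width"])
Rt=R.from_euler("xyz",o["tool_rot"]).as_matrix()
for k in("lever","lever_bore","lever_knob"):
    ob=[]
    for n,p in P.items():
        for r in spot_point(k,p)[:1]:
            ob.append((p,r["point"]));zz=e[2]-.014 if k!="lever" else e[2]-.026
            print(k,n,round(r["p"],2),np.round(r["point"]),Rt.T@(at(p,r["point"],zz)-e))
    if len(ob)>1: print("tri",Rt.T@(tri(ob)-e))
cv2.imwrite("pics/g1.png",P["wrist"]["img"][:,60:600])
E
```

```text
[0.5291 0.2594 0.1549] [-3.1397  0.0002  1.8331] [-0.0701 -0.0806 -2.3111] [-0.0298 -0.0373  0.0581] 0.03478930789990901
lever wrist 0.72 [314. 267.] [ 0.0001 -0.0006  0.026 ]
lever scene 0.56 [326. 145.] [0.0037 0.0029 0.026 ]
lever side 0.86 [292. 181.] [-0.0021 -0.0005  0.026 ]
tri [ 0.0012 -0.0006  0.0236]
lever_bore wrist 0.55 [317. 280.] [0.0004 0.0005 0.014 ]
lever_bore scene 0.86 [327. 142.] [-0.0022 -0.001   0.014 ]
lever_bore side 0.63 [294. 178.] [ 0.0051 -0.0072  0.014 ]
tri [-0.0012 -0.0018  0.0164]
lever_knob wrist 0.84 [314.  59.] [ 0.0947 -0.0004  0.014 ]
lever_knob scene 0.6 [294. 122.] [0.0884 0.0002 0.014 ]
tri [0.0933 0.0013 0.0167]
```

View pics/g1.png

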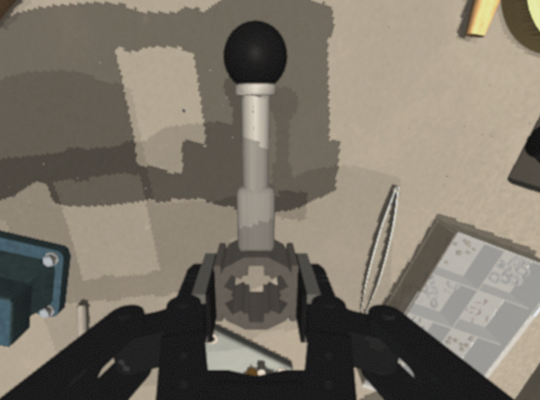

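move_arm(
  commands=[
    {"tx": -0.2, "ty": -0.05, "tz": 0, "rx": 0, "ry": 0, "rz": 0.1},
    {"tx": -0.4, "ty": -0.1, "tz": 0, "rx": 0, "ry": 0, "rz": 0.2},
    {"tx": -0.6, "ty": -0.15, "tz": 0, "rx": 0, "ry": 0, "rz": 0.3},
    {"tx": -0.75, "ty": -0.18, "tz": 0, "rx": 0, "ry": 0, "rz": 0.4},
    {"tx": -0.853, "ty": -0.2, "tz": 0, "rx": 0, "ry": 0, "rz": 0.472},
    {"tx": -0.853, "ty": -0.2, "tz": 0.1, "rx": 0, "ry": 0, "rz": 0.472},
    {"tx": -0.853, "ty": -0.2, "tz": 0.18, "rx": 0, "ry": 0, "rz": 0.472},
    {"tx": -0.853, "ty": -0.2, "tz": 0.18, "rx": 0, "ry": 0, "rz": 0.472},
    {"tx": -0.853, "ty": -0.2, "tz": 0.18, "rx": 0, "ry": 0, "rz": 0.472},
    {"tx": -0.853, "ty": -0.2, "tz": 0.18, "rx": 0, "ry": 0, "rz": 0.472},
  ],
)

```text
t: 8.55
eef_pos: [0.5371, 0.0407, 0.1119]
tool_rot: [3.14, -0.001, 1.092]
force: [0.1, -0.1, -1.5]
grip_width: 0.0349
finger_force: 60.8
```

```bash
cat > c.py <<'E'
from h import *
np.set_printoptions(precision=4,suppress=True)
P={n:read_camera(n) for n in("wrist","scene","side")};o=get_obs();e=o["eef_pos"];print(e,o["tool_rot"],o["force"],o["torque"],o["grip_width"])
Rt=R.from_euler("xyz",o["tool_rot"]).as_matrix()
for k,z in(("shaft_top",.054),("shaft_seat",.034),("lever_bore",e[2]-.014),("lever_knob",e[2]-.014)):
    ob=[]
    for n,p in P.items():
        for r in spot_point(k,p)[:1]:
            ob.append((p,r["point"]));print(k,n,round(r["p"],2),np.round(r["point"]),at(p,r["point"],z))
    if len(ob)>1: print("tri",tri(ob))
c=np.int32(proj(P["wrist"],e-[0,0,.02]));a=P["wrist"]["img"][c[1]-70:c[1]+80,c[0]-90:c[0]+90]
d=np.int32(proj(P["side"],[.536,.04,.07]));b=P["side"]["img"][d[1]-50:d[1]+50,d[0]-60:d[0]+60]
cv2.imwrite("pics/c1.png",np.hstack([cv2.resize(a,(400,333)),cv2.resize(b,(400,333))]))
E
python3 c.py
```

```text
[0.5369 0.0407 0.1116] [ 3.1408 -0.0004  1.0919] [ 0.2926  0.2858 -1.9732] [-0.0047  0.0425  0.0189] 0.03528281507422764
shaft_top wrist 0.27 [314. 281.] [0.5239 0.0172 0.054 ]
shaft_top scene 0.55 [397. 249.] [0.5376 0.0395 0.054 ]
shaft_top side 0.77 [328. 167.] [0.5371 0.0392 0.054 ]
tri [0.5325 0.0321 0.0607]
shaft_seat wrist 0.34 [314.  58.] [0.5833 0.1315 0.034 ]
shaft_seat scene 0.71 [392. 254.] [0.5367 0.0484 0.034 ]
shaft_seat side 0.67 [328. 175.] [0.5316 0.0479 0.034 ]
tri [0.5518 0.0868 0.0329]
lever_bore wrist 0.94 [315. 279.] [0.5368 0.0414 0.0976]
lever_bore scene 0.8 [398. 229.] [0.5379 0.043  0.0976]
lever_bore side 0.68 [329. 151.] [0.5372 0.0323 0.0976]
tri [0.5358 0.041  0.1004]
lever_knob wrist 0.66 [314.  58.] [0.5804 0.1256 0.0976]
lever_knob side 0.83 [299. 163.] [0.5789 0.1262 0.0976]
tri [0.5799 0.1254 0.097 ]
```

View pics/c1.png

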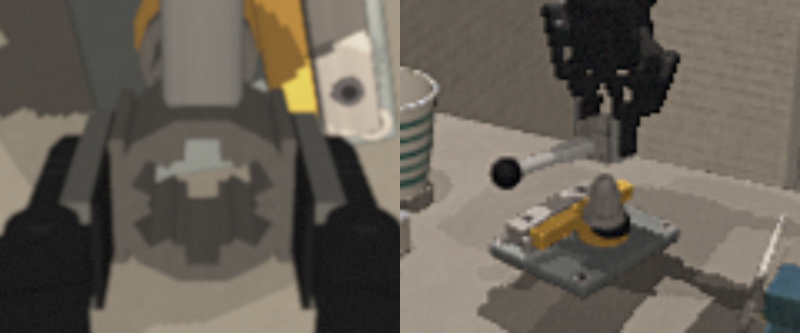

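move_arm(
  commands=[
    {"tx": 0, "ty": 0, "tz": 0.03, "rx": 0, "ry": 0, "rz": 0},
    {"tx": 0, "ty": 0, "tz": 0.06, "rx": 0, "ry": 0, "rz": 0},
    {"tx": 0, "ty": 0, "tz": 0.08, "rx": 0, "ry": 0, "rz": 0},
    {"tx": 0, "ty": 0, "tz": 0.09, "rx": 0, "ry": 0, "rz": 0},
    {"tx": 0, "ty": 0, "tz": 0.09, "rx": 0, "ry": 0, "rz": 0},
  ],
)

```text
t: 9.93
eef_pos: [0.5365, 0.0406, 0.0883]
tool_rot: [-3.141, 0.0, 1.092]
force: [0.0, -0.4, -0.6]
grip_width: 0.0349
finger_force: 60.8
```

move_arm(
  commands=[
    {"tx": 0, "ty": 0, "tz": 0.008, "rx": 0, "ry": 0, "rz": 0},
    {"tx": 0, "ty": 0, "tz": 0.016, "rx": 0, "ry": 0, "rz": 0},
    {"tx": 0, "ty": 0, "tz": 0.016, "rx": 0, "ry": 0, "rz": 0},
    {"tx": 0, "ty": 0, "tz": 0.016, "rx": 0, "ry": 0, "rz": 0},
  ],
)

```text
t: 10.42
eef_pos: [0.5366, 0.0406, 0.0846]
tool_rot: [3.142, 0.0, 1.092]
force: [0.3, -0.5, -1.2]
grip_width: 0.0349
finger_force: 60.8
```

move_arm(
  commands=[
    {"tx": 0, "ty": 0, "tz": 0.006, "rx": 0, "ry": 0, "rz": 0},
    {"tx": 0, "ty": 0, "tz": 0.01, "rx": 0, "ry": 0, "rz": 0},
    {"tx": 0, "ty": 0, "tz": 0.01, "rx": 0, "ry": 0, "rz": 0},
    {"tx": 0, "ty": 0, "tz": 0.01, "rx": 0, "ry": 0, "rz": 0},
  ],
)

```text
t: 10.92
eef_pos: [0.5365, 0.0406, 0.082]
tool_rot: [-3.141, 0.0, 1.092]
force: [-1.0, 0.1, -2.4]
grip_width: 0.0348
finger_force: 60.8
```

move_arm(
  commands=[
    {"tx": 0, "ty": 0, "tz": 0.004, "rx": 0, "ry": 0, "rz": 0},
    {"tx": 0, "ty": 0, "tz": 0.008, "rx": 0, "ry": 0, "rz": 0},
    {"tx": 0, "ty": 0, "tz": 0.008, "rx": 0, "ry": 0, "rz": 0},
    {"tx": 0, "ty": 0, "tz": 0.008, "rx": 0, "ry": 0, "rz": 0},
  ],
)

```text
t: 11.42
eef_pos: [0.5365, 0.0406, 0.08]
tool_rot: [-3.141, 0.0, 1.092]
force: [-1.3, -0.4, -1.7]
grip_width: 0.0349
finger_force: 60.8
```

move_arm(
  commands=[
    {"tx": 0, "ty": 0, "tz": 0.003, "rx": 0, "ry": 0, "rz": 0},
    {"tx": 0, "ty": 0, "tz": 0.006, "rx": 0, "ry": 0, "rz": 0},
    {"tx": 0, "ty": 0, "tz": 0.006, "rx": 0, "ry": 0, "rz": 0},
  ],
)

```text
t: 11.8
eef_pos: [0.5365, 0.0406, 0.0785]
tool_rot: [-3.141, 0.0, 1.092]
force: [-1.0, 0.0, -1.4]
grip_width: 0.035
finger_force: 60.8
```

move_arm(
  commands=[
    {"tx": 0, "ty": 0, "tz": 0.002, "rx": 0, "ry": 0, "rz": 0},
    {"tx": 0, "ty": 0, "tz": 0.004, "rx": 0, "ry": 0, "rz": 0},
    {"tx": 0, "ty": 0, "tz": 0.004, "rx": 0, "ry": 0, "rz": 0},
  ],
)

```text
t: 12.18
eef_pos: [0.5365, 0.0406, 0.0775]
tool_rot: [-3.141, 0.0, 1.092]
force: [-1.9, -0.3, -0.9]
grip_width: 0.0349
finger_force: 60.9
```

move_arm(
  commands=[
    {"tx": 0, "ty": 0, "tz": 0.003, "rx": 0, "ry": 0, "rz": 0},
    {"tx": 0, "ty": 0, "tz": 0.006, "rx": 0, "ry": 0, "rz": 0},
    {"tx": 0, "ty": 0, "tz": 0.006, "rx": 0, "ry": 0, "rz": 0},
  ],
)

```text
t: 12.55
eef_pos: [0.5365, 0.0406, 0.0759]
tool_rot: [-3.141, 0.0, 1.092]
force: [-2.1, 0.0, -0.9]
grip_width: 0.0351
finger_force: 60.9
```

move_arm(
  commands=[
    {"tx": 0, "ty": 0, "tz": 0.003, "rx": 0, "ry": 0, "rz": 0},
    {"tx": 0, "ty": 0, "tz": 0.006, "rx": 0, "ry": 0, "rz": 0},
    {"tx": 0, "ty": 0, "tz": 0.006, "rx": 0, "ry": 0, "rz": 0},
  ],
)

```text
t: 12.92
eef_pos: [0.5365, 0.0406, 0.0744]
tool_rot: [-3.141, 0.0, 1.092]
force: [-2.6, -0.1, -0.8]
grip_width: 0.0347
finger_force: 60.9
```

move_arm(
  commands=[
    {"tx": 0, "ty": 0, "tz": 0.006, "rx": 0, "ry": 0, "rz": 0},
    {"tx": 0, "ty": 0, "tz": 0.012, "rx": 0, "ry": 0, "rz": 0},
    {"tx": 0, "ty": 0, "tz": 0.012, "rx": 0, "ry": 0, "rz": 0},
  ],
)

```text
t: 13.3
eef_pos: [0.5365, 0.0406, 0.0713]
tool_rot: [-3.141, 0.0, 1.092]
force: [-1.9, -0.1, -2.2]
grip_width: 0.035
finger_force: 60.8
```

move_arm(
  commands=[
    {"tx": 0, "ty": 0, "tz": 0.006, "rx": 0, "ry": 0, "rz": 0},
    {"tx": 0, "ty": 0, "tz": 0.012, "rx": 0, "ry": 0, "rz": 0},
    {"tx": 0, "ty": 0, "tz": 0.012, "rx": 0, "ry": 0, "rz": 0},
  ],
)

```text
t: 13.68
eef_pos: [0.5365, 0.0406, 0.0684]
tool_rot: [-3.141, 0.0, 1.092]
force: [-3.6, -0.6, -2.4]
grip_width: 0.0346
finger_force: 60.8
```

move_arm(
  commands=[
    {"tx": 0, "ty": 0, "tz": 0.006, "rx": 0, "ry": 0, "rz": 0},
    {"tx": 0, "ty": 0, "tz": 0.012, "rx": 0, "ry": 0, "rz": 0},
    {"tx": 0, "ty": 0, "tz": 0.012, "rx": 0, "ry": 0, "rz": 0},
  ],
)

```text
t: 14.05
eef_pos: [0.5365, 0.0406, 0.0654]
tool_rot: [-3.141, 0.0, 1.092]
force: [-3.9, -0.9, -2.1]
grip_width: 0.0352
finger_force: 60.8
```

move_arm(
  commands=[
    {"tx": 0, "ty": 0, "tz": 0.006, "rx": 0, "ry": 0, "rz": 0},
    {"tx": 0, "ty": 0, "tz": 0.012, "rx": 0, "ry": 0, "rz": 0},
    {"tx": 0, "ty": 0, "tz": 0.012, "rx": 0, "ry": 0, "rz": 0},
  ],
)

```text
t: 14.42
eef_pos: [0.5365, 0.0406, 0.0623]
tool_rot: [-3.141, 0.0, 1.092]
force: [-3.4, -1.1, -1.9]
grip_width: 0.0348
finger_force: 60.8
```

move_arm(
  commands=[
    {"tx": 0, "ty": 0, "tz": 0.003, "rx": 0, "ry": 0, "rz": 0},
    {"tx": 0, "ty": 0, "tz": 0.006, "rx": 0, "ry": 0, "rz": 0},
    {"tx": 0, "ty": 0, "tz": 0.006, "rx": 0, "ry": 0, "rz": 0},
  ],
)

```text
t: 14.8
eef_pos: [0.5365, 0.0406, 0.061]
tool_rot: [-3.141, 0.0, 1.092]
force: [-4.3, -0.8, -0.0]
grip_width: 0.0349
finger_force: 61.1
```

move_arm(
  commands=[
    {"tx": 0, "ty": 0, "tz": 0.002, "rx": 0, "ry": 0, "rz": 0},
    {"tx": 0, "ty": 0, "tz": 0.004, "rx": 0, "ry": 0, "rz": 0},
    {"tx": 0, "ty": 0, "tz": 0.004, "rx": 0, "ry": 0, "rz": 0},
  ],
)

```text
t: 15.18
eef_pos: [0.5366, 0.0406, 0.0606]
tool_rot: [3.141, -0.0, 1.092]
force: [-7.1, -1.6, 13.2]
grip_width: 0.035
finger_force: 62.9
```

move_arm(
  commands=[
    {"tx": 0, "ty": 0, "tz": 0.002, "rx": 0, "ry": 0, "rz": 0},
    {"tx": 0, "ty": 0, "tz": 0.003, "rx": 0, "ry": 0, "rz": 0},
    {"tx": 0, "ty": 0, "tz": 0.003, "rx": 0, "ry": 0, "rz": 0},
  ],
)

```text
t: 15.55
eef_pos: [0.5366, 0.0406, 0.0604]
tool_rot: [3.141, -0.0, 1.092]
force: [-10.9, -1.2, 27.6]
grip_width: 0.0348
finger_force: 64.8
```

move_arm(
  commands=[
    {"tx": -0.001, "ty": -0.0018, "tz": -0.005, "rx": 0, "ry": 0, "rz": 0},
    {"tx": -0.001, "ty": -0.0018, "tz": -0.005, "rx": 0, "ry": 0, "rz": 0},
    {"tx": -0.001, "ty": -0.0018, "tz": -0.005, "rx": 0, "ry": 0, "rz": 0},
  ],
)

```text
t: 15.92
eef_pos: [0.5364, 0.0406, 0.0607]
tool_rot: [3.141, -0.0, 1.092]
force: [-3.0, -0.2, 5.8]
grip_width: 0.0347
finger_force: 61.7
```

```bash
python3 - <<'E'
from h import *
o=get_obs();print(o["eef_pos"],o["tool_rot"],o["force"],o["torque"],o["joints"])
E
```

```text
[0.53643807 0.0405821  0.06065455] [ 3.14097442e+00 -3.11861715e-04  1.09161786e+00] [-3.00189301 -0.20862644  5.79636088] [0.07308398 0.52478546 0.00921298] [-3.55167912e-02  6.46474108e-01  1.74735652e+00  2.39804268e-05
  7.47069780e-01  4.43644189e-01]
```

move_arm(
  commands=[
    {"tx": 0, "ty": 0, "tz": 0, "rx": 0, "ry": 0, "rz": -0.03},
    {"tx": 0, "ty": 0, "tz": 0, "rx": 0, "ry": 0, "rz": -0.064},
    {"tx": 0, "ty": 0, "tz": 0, "rx": 0, "ry": 0, "rz": -0.096},
    {"tx": 0, "ty": 0, "tz": 0, "rx": 0, "ry": 0, "rz": -0.096},
  ],
)

```text
t: 16.42
eef_pos: [0.5362, 0.0407, 0.0606]
tool_rot: [3.141, -0.0, 1.243]
force: [-3.8, 0.7, 5.2]
grip_width: 0.0349
finger_force: 61.8
```

```bash
cat > t.py <<'E'
from h import *
import time
o=get_obs();print(np.round(o["eef_pos"],4),o["tool_rot"][2].round(4),o["force"].round(1),o["torque"].round(3),o["grip_width"])
p=read_camera("wrist")
for k in("lever_knob","lever_bore"):
    for r in spot_point(k,p)[:1]: print(k,at(p,r["point"],.046))
o=get_obs();print(o["torque"].round(3))
E
python3 t.py
```

```text
[0.5362 0.0407 0.0606] 1.2433 [-3.8  0.7  5.2] [0.058 0.591 0.023] 0.034930735406364107
lever_knob [0.56674226 0.13091491 0.046     ]
lever_bore [0.53739324 0.0399     0.046     ]
[0.066 0.621 0.047]
```

move_arm(
  commands=[
    {"tx": 0, "ty": 0, "tz": 0, "rx": 0, "ry": 0, "rz": -0.02},
    {"tx": 0, "ty": 0, "tz": 0, "rx": 0, "ry": 0, "rz": -0.04},
    {"tx": 0, "ty": 0, "tz": 0, "rx": 0, "ry": 0, "rz": -0.04},
  ],
)

```text
t: 16.95
eef_pos: [0.5362, 0.0407, 0.0606]
tool_rot: [3.142, -0.0, 1.306]
force: [-2.9, -0.2, 6.3]
grip_width: 0.0348
finger_force: 61.8
```

```bash
python3 t.py
```

```text
[0.5362 0.0407 0.0606] 1.3058 [-2.9 -0.2  6.3] [ 0.082  0.711 -0.042] 0.03477799205367648
lever_knob [0.55947696 0.1314894  0.046     ]
lever_bore [0.53683405 0.04079831 0.046     ]
[0.114 0.638 0.013]
```

move_arm(
  commands=[
    {"tx": 0, "ty": 0, "tz": 0, "rx": 0, "ry": 0, "rz": -0.03},
    {"tx": 0, "ty": 0, "tz": 0, "rx": 0, "ry": 0, "rz": -0.06},
    {"tx": 0, "ty": 0, "tz": 0, "rx": 0, "ry": 0, "rz": -0.06},
  ],
)

```text
t: 17.48
eef_pos: [0.5362, 0.0407, 0.0606]
tool_rot: [3.141, -0.0, 1.4]
force: [-3.8, 0.7, 6.9]
grip_width: 0.035
finger_force: 61.8
```

```bash
cat > t.py <<'E'
from h import *
o=get_obs();print(np.round(o["eef_pos"],4),o["tool_rot"][2].round(4),o["force"].round(1))
T=[]
for i in range(5): T.append(get_obs()["torque"]);p=read_camera("wrist")
print(np.mean(T,0).round(3),np.std(T,0).round(3))
for r in spot_point("lever_knob",p)[:1]: print(at(p,r["point"],.046))
m=masks_of("bar",p)
if m:
    ys,xs=np.nonzero(m[0]["pixels"]);P=np.array([at(p,q,.026)[:2] for q in zip(xs,ys)]);print(m[0]["p"],cv2.minAreaRect(P.astype(np.float32)))
E
python3 t.py
```

```text
[0.5362 0.0407 0.0606] 1.4003 [-3.8  0.7  6.9]
[0.113 0.703 0.028] [0.021 0.017 0.037]
[0.55271567 0.1334369  0.046     ]
0.74 ((0.558207631111145, 0.030557386577129364), (0.118500255048275, 0.016414441168308258), 73.46449279785156)
```

move_arm(
  commands=[
    {"tx": 0, "ty": 0, "tz": 0, "rx": 0, "ry": 0, "rz": -0.025},
    {"tx": 0, "ty": 0, "tz": 0, "rx": 0, "ry": 0, "rz": -0.05},
  ],
)

```text
t: 18.08
eef_pos: [0.5361, 0.0407, 0.0606]
tool_rot: [3.142, -0.0, 1.479]
force: [-4.5, 1.4, 6.2]
grip_width: 0.035
finger_force: 61.9
```

```bash
sed -i 's/^o=get_obs();/o=get_obs();print(o["torque"].round(3),o["joint_vel"].round(3)[5],o["joint_torque"].round(3));/' t.py; python3 t.py
```

```text
[ 0.156  0.712 -0.173] -0.314 [ -0.538 -80.493 -21.757  -0.289  -1.48    0.905]
[0.5361 0.0407 0.0606] 1.4792 [-4.5  1.4  6.2]
[ 0.149  0.718 -0.058] [0.013 0.017 0.066]
[0.54560854 0.13553519 0.046     ]
0.68 ((0.5581492781639099, 0.030616629868745804), (0.11841028928756714, 0.016653915867209435), 73.5999526977539)
```

move_arm(
  commands=[
    {"tx": 0, "ty": 0, "tz": 0, "rx": 0, "ry": 0, "rz": -0.025},
    {"tx": 0, "ty": 0, "tz": 0, "rx": 0, "ry": 0, "rz": -0.05},
  ],
)

```text
t: 18.68
eef_pos: [0.5361, 0.0407, 0.0606]
tool_rot: [-3.142, -0.0, 1.558]
force: [-5.1, 0.8, 7.1]
grip_width: 0.0348
finger_force: 61.9
```

```bash
python3 t.py
```

```text
[ 0.172  0.765 -0.202] -0.313 [ -0.605 -80.433 -21.845  -0.312  -1.536   0.905]
[0.5361 0.0407 0.0606] 1.5577 [-5.1  0.8  7.1]
[ 0.172  0.777 -0.045] [0.026 0.007 0.082]
[0.53705885 0.13571821 0.046     ]
0.7 ((0.5577958822250366, 0.03071828931570053), (0.11871854215860367, 0.017723433673381805), 73.408447265625)
```

move_arm(
  commands=[
    {"tx": 0, "ty": 0, "tz": 0, "rx": 0, "ry": 0, "rz": -0.025},
    {"tx": 0, "ty": 0, "tz": 0, "rx": 0, "ry": 0, "rz": -0.05},
  ],
)

```text
t: 19.27
eef_pos: [0.536, 0.0407, 0.0606]
tool_rot: [-3.142, -0.0, 1.636]
force: [-4.1, 0.6, 6.6]
grip_width: 0.035
finger_force: 61.9
```

```bash
python3 t.py
```

```text
[ 0.189  0.799 -0.152] -0.313 [ -0.652 -80.374 -21.931  -0.327  -1.59    0.905]
[0.536  0.0407 0.0606] 1.6362 [-4.1  0.6  6.6]
[ 0.189  0.773 -0.025] [0.038 0.024 0.088]
[0.52878233 0.13432602 0.046     ]
0.68 ((0.557751476764679, 0.03047000616788864), (0.1188400536775589, 0.018481068313121796), 73.9224853515625)
```

move_arm(
  commands=[
    {"tx": 0, "ty": 0, "tz": 0, "rx": 0, "ry": 0, "rz": -0.025},
    {"tx": 0, "ty": 0, "tz": 0, "rx": 0, "ry": 0, "rz": -0.05},
  ],
)

```text
t: 19.88
eef_pos: [0.536, 0.0407, 0.0606]
tool_rot: [-3.141, -0.0, 1.715]
force: [-5.3, 1.4, 6.1]
grip_width: 0.0349
finger_force: 62.0
```

```bash
cat > u.py <<'E'
from bench import *
o=get_obs();print(o["torque"].round(3),o["joint_torque"].round(3),o["force"].round(1))
E
python3 u.py
```

```text
[ 0.248  0.785 -0.147] [ -0.672 -80.316 -22.016  -0.333  -1.643   0.905] [-5.3  1.4  6.1]
```

move_arm(
  commands=[
    {"tx": 0, "ty": 0, "tz": 0, "rx": 0, "ry": 0, "rz": -0.025},
    {"tx": 0, "ty": 0, "tz": 0, "rx": 0, "ry": 0, "rz": -0.05},
  ],
)

```text
t: 20.12
eef_pos: [0.536, 0.0407, 0.0606]
tool_rot: [-3.141, -0.0, 1.793]
force: [-5.7, 1.8, 6.7]
grip_width: 0.0351
finger_force: 62.0
```

```bash
python3 u.py
```

```text
[ 0.228  0.839 -0.157] [ -0.778 -80.275 -22.073  -0.373  -1.681   0.881] [-5.7  1.8  6.7]
```

move_arm(
  commands=[
    {"tx": 0, "ty": -0.001, "tz": 0, "rx": 0, "ry": 0, "rz": -0.025},
    {"tx": 0, "ty": -0.001, "tz": 0, "rx": 0, "ry": 0, "rz": -0.05},
  ],
)

```text
t: 20.38
eef_pos: [0.5359, 0.0407, 0.0606]
tool_rot: [3.142, -0.0, 1.872]
force: [-4.7, 1.3, 6.1]
grip_width: 0.035
finger_force: 61.9
```

```bash
python3 u.py
```

```text
[ 0.159  0.713 -0.145] [ -0.592 -80.518 -21.691  -0.317  -1.463   0.88 ] [-4.7  1.3  6.1]
```

move_arm(
  commands=[
    {"tx": 0, "ty": 0, "tz": 0, "rx": 0, "ry": 0, "rz": -0.025},
    {"tx": 0, "ty": 0, "tz": 0, "rx": 0, "ry": 0, "rz": -0.05},
  ],
)

```text
t: 20.62
eef_pos: [0.5358, 0.0407, 0.0606]
tool_rot: [-3.142, -0.0, 1.95]
force: [-4.6, 1.1, 7.7]
grip_width: 0.0351
finger_force: 61.9
```

```bash
python3 u.py
```

```text
[ 0.207  0.771 -0.138] [ -0.54  -80.433 -21.789  -0.309  -1.506   0.867] [-4.6  1.1  7.7]
```

move_arm(
  commands=[
    {"tx": 0, "ty": 0, "tz": 0, "rx": 0, "ry": 0, "rz": -0.025},
    {"tx": 0, "ty": 0, "tz": 0, "rx": 0, "ry": 0, "rz": -0.05},
  ],
)

```text
t: 20.88
eef_pos: [0.5358, 0.0407, 0.0606]
tool_rot: [3.142, -0.0, 2.029]
force: [-4.7, 1.4, 7.3]
grip_width: 0.0347
finger_force: 61.9
```

```bash
python3 u.py
```

```text
[ 0.155  0.746 -0.172] [ -0.496 -80.388 -21.85   -0.288  -1.544   0.867] [-4.7  1.4  7.3]
```

move_arm(
  commands=[
    {"tx": 0, "ty": 0, "tz": 0, "rx": 0, "ry": 0, "rz": -0.025},
    {"tx": 0, "ty": 0, "tz": 0, "rx": 0, "ry": 0, "rz": -0.05},
  ],
)

```text
t: 21.12
eef_pos: [0.5357, 0.0406, 0.0606]
tool_rot: [-3.141, -0.0, 2.107]
force: [-5.8, -1.0, 8.4]
grip_width: 0.0347
finger_force: 62.0
```

```bash
python3 t.py
```

```text
[-0.048  0.875 -0.321] -0.312 [  0.356 -80.092 -22.274  -0.136  -1.802   0.673]
[0.5357 0.0406 0.0606] 2.1075 [-5.8 -1.   8.4]
[-0.023  0.872 -0.213] [0.015 0.025 0.089]
[0.48789583 0.1220957  0.046     ]
0.96 ((0.5579075217247009, 0.029912009835243225), (0.11676248908042908, 0.020480019971728325), 74.29460906982422)
```

move_arm(
  commands=[
    {"tx": 0, "ty": 0, "tz": 0, "rx": 0, "ry": 0, "rz": -0.02},
  ],
)

```text
t: 21.6
eef_pos: [0.5356, 0.0406, 0.0606]
tool_rot: [-3.141, -0.0, 2.138]
force: [-6.1, -0.1, 8.3]
grip_width: 0.0351
finger_force: 62.0
```

```bash
python3 t.py
```

```text
[-0.117  0.936 -0.512] -0.262 [  0.624 -80.018 -22.385  -0.241  -1.866   0.743]
[0.5356 0.0406 0.0606] 2.1379 [-6.1 -0.1  8.3]
[-0.031  0.902 -0.383] [0.046 0.026 0.085]
[0.48493445 0.12029275 0.046     ]
0.59 ((0.5576924681663513, 0.029978051781654358), (0.11634399741888046, 0.019828172400593758), 74.12420654296875)
```

move_arm(
  gripper=-1,
  commands=[
    {"tx": 0, "ty": 0, "tz": 0, "rx": 0, "ry": 0, "rz": 0},
    {"tx": 0, "ty": 0, "tz": 0, "rx": 0, "ry": 0, "rz": 0},
    {"tx": 0, "ty": 0, "tz": 0, "rx": 0, "ry": 0, "rz": 0},
    {"tx": 0, "ty": 0, "tz": 0, "rx": 0, "ry": 0, "rz": 0},
    {"tx": 0, "ty": 0, "tz": 0, "rx": 0, "ry": 0, "rz": 0},
    {"tx": 0, "ty": 0, "tz": 0, "rx": 0, "ry": 0, "rz": 0},
    {"tx": 0, "ty": 0, "tz": 0, "rx": 0, "ry": 0, "rz": 0},
    {"tx": 0, "ty": 0, "tz": 0, "rx": 0, "ry": 0, "rz": 0},
  ],
)

```text
t: 22.95
eef_pos: [0.5358, 0.0405, 0.0605]
tool_rot: [-3.142, -0.0, 2.138]
force: [-0.3, 0.7, -0.1]
grip_width: 0.085
finger_force: 0.0
```

move_arm(
  commands=[
    {"tx": 0, "ty": 0, "tz": -0.05, "rx": 0, "ry": 0, "rz": 0},
    {"tx": 0, "ty": 0, "tz": -0.1, "rx": 0, "ry": 0, "rz": 0},
    {"tx": 0, "ty": 0, "tz": -0.25, "rx": 0, "ry": 0, "rz": 0},
    {"tx": 0, "ty": 0, "tz": -0.4, "rx": 0, "ry": 0, "rz": 0},
    {"tx": 0, "ty": 0, "tz": -0.4, "rx": 0, "ry": 0, "rz": 0},
    {"tx": 0, "ty": 0, "tz": -0.4, "rx": 0, "ry": 0, "rz": 0},
  ],
)

```text
t: 23.7
eef_pos: [0.5357, 0.0406, 0.1608]
tool_rot: [3.141, 0.0, 2.138]
force: [0.5, -0.2, -0.5]
grip_width: 0.0857
finger_force: 0.0
```

```bash
python3 - <<'E'
from h import *
np.set_printoptions(precision=4,suppress=True)
P={n:read_camera(n) for n in("wrist","side","scene")};p=P["wrist"];print(get_obs()["eef_pos"])
for k,z in dict(lever=.034,lever_bore=.046,lever_knob=.046,bar=.012).items():
    for n,q in P.items():
        for r in spot_point(k,q)[:1]: print(k,n,round(r["p"],2),at(q,r["point"],z))
m=masks_of("bar",p);ys,xs=np.nonzero(m[0]["pixels"]);Q=np.array([at(p,q,.026)[:2] for q in zip(xs,ys)])
print(cv2.minAreaRect(Q.astype(np.float32)))
def crop(n,w):
    c=np.int32(proj(P[n],[.536,.05,.04]));return cv2.resize(P[n]["img"][max(0,c[1]-w):c[1]+w,c[0]-w:c[0]+w],(400,400),interpolation=cv2.INTER_CUBIC)
cv2.imwrite("pics/e1.png",np.hstack([crop("wrist",110),crop("side",60)]))
E
```

```text
[0.5353 0.0406 0.1598]
lever wrist 0.74 [0.5359 0.04   0.034 ]
lever side 0.73 [0.5319 0.0301 0.034 ]
lever scene 0.67 [0.54   0.0449 0.034 ]
lever_bore wrist 0.75 [0.5362 0.0395 0.046 ]
lever_bore side 0.61 [0.5061 0.1155 0.046 ]
lever_bore scene 0.93 [0.5401 0.0422 0.046 ]
lever_knob wrist 0.63 [0.4851 0.1199 0.046 ]
lever_knob side 0.62 [0.4886 0.1193 0.046 ]
lever_knob scene 0.56 [0.491  0.1156 0.046 ]
bar wrist 0.72 [0.56   0.0274 0.012 ]
bar side 0.57 [0.562  0.0094 0.012 ]
bar scene 0.7 [0.5586 0.0279 0.012 ]
((0.5586800575256348, 0.030050575733184814), (0.11588257551193237, 0.018090279772877693), 74.05007934570312)
```

View pics/e1.png

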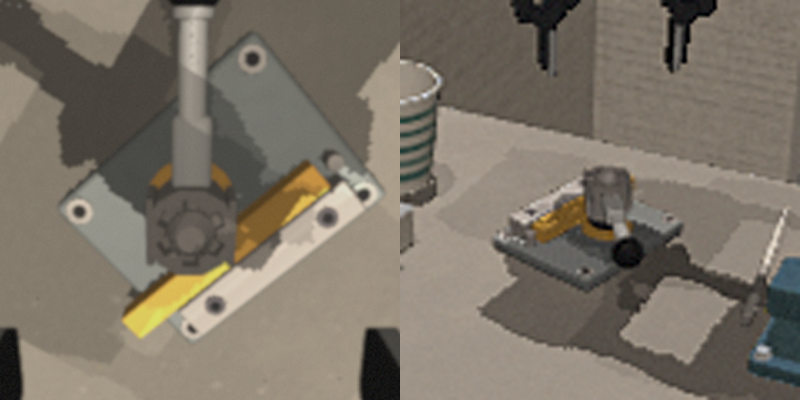

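```bash
python3 -c "
from bench import *
print(job_done())"
```

```text
the job is handed in; nothing more can be done
None
```

I handed the job in; no verdict came back. By my readings the lever is fully home on the splines, with no more than about 28 N felt at the wrist. The bar looks flush against the fence. I judged it clamped from the rise in turning torque and did not measure the clamping force itself. The knob is on the +y side, away from the overhanging end, and the gripper is clear of everything.

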